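# Hook the shoe-care tray out from under the ledge

## Task

The shoe-care tray has been pushed back under the ledge of the low white shelf, out of the fingers' reach. Take the boot hook, feel with it under the ledge for the tray's steel loop, catch it gently without forcing anything, and draw the tray out with the hook (never with the fingers) until the whole loop has come out from under the ledge. Then unhook and lay the boot hook down flat on the open table, without dropping it, not touching the tray or shelf and not under the ledge; the other things stay where they are.

Things in the scene. Friction and masses are not known exactly. Their poses are not given: they have to be found in the camera images.
- boot_hook: boot hook lying flat on the table, 120 g. Origin: centre of the underside of its wooden handle (100 mm long in x, 18 wide in y, 30 tall in z). A round steel shank, 6 thick, leaves the handle's +x end along x, 15 above the underside, and 140 from the origin turns square into the bill. Balance point about 15 to 20 ahead of the origin.
- bill (a point): middle of the hook's bill, a straight level pin, 6 mm thick, pointing to the hook's +y at the shank's end, its round tip 20 from the shank's axis. This point: x 140, y 10, z 15 in the boot hook's axes
- riser: low white shelf fixed to the table, 240 mm deep (x), 260 wide (y). Origin: on the table below the middle of its front edge, the ledge; +x points in under the board, away from the robot; +z up. Side panels begin 85 behind the edge, inner faces 114 from the middle: under the ledge it is open before them, at the sides too.
- ledge_edge (a point): middle of the lower front edge of the shelf's board; the board's underside is 78 mm, its top 94 above the table
- tray (a joint): how far the grey tray is drawn out of the shelf, to the shelf's -x, in m: 0 fully in, end stop at 0.110, starts between 0 and 0.020; slides with about 3 N of friction. The tray's flat front is 80 mm minus this value behind the ledge's edge; the whole loop is out from under the ledge at about 0.080. More than about 12 N of hook on tray or shelf is rough handling.
- tray_front (a point): middle of the tray's front (220 mm wide, 8 to 70 above the table), 36 above the table. On it sits a steel clip that carries the pull loop: 5 thick, 26 wide, 14 to 58 above the table, clamped somewhere up to 40 left or right of this point: where is not measured and must be felt for; it is hidden from above.
- tray_middle (a point): middle of the tray's floor. The loop: a staple of 6 mm round bar in an upright plane square to the tray's front, at the middle of the clip; its hole is open sideways (along the shelf's y), 22 tall, centred 36 above the table, 22 deep, from 5 to 27 in front of the tray's front; the outer bar ends 33 in front of it. It gives sideways on a spring, 2 mm per newton, up to 5 mm, then is hard.
- polish_tin: black polish tin, 72 across, 22 tall, standing in the tray; rides along. Origin: centre of its underside
- brush: shoe brush with wooden back, 150 x 50 x 40, lying bristles down on the table; origin: centre of its underside, x along it. Bystander; it and the boot hook lie on the two sides of the table, either way round
- tier_box: clear plastic stacking tier box, 104 x 174 x 106, on top of the shelf, front 98 or more behind the ledge's edge; origin: centre of its underside. Bystander
- ramekin: glass ramekin, 84 across, 42 tall, on the table right (-y) of the shelf; origin: centre of its underside. Bystander
- shoe_horn: white plastic shoe horn, 145 x 44 x 12, on the table left (+y) of the shelf; origin: under its middle, x along it. Bystander
- mug: blue mug, 80 across, 90 tall, far left on the table; origin: centre of its underside. Bystander
- cream_jar: small brown jar, 54 across, 60 tall, far right on the table; origin: centre of its underside. Bystander
Mind the look-alikes: they are no part of the job. Several things have the shape of the boot_hook; the one meant has the colours described above.

How it is judged:
By the outcome, as a careful person would: the job done as asked, in the order asked, and still so for the second after the job is handed in, with the robot touching nothing.
It also fails if it takes over 67 s, if anything falls off the work surface, if the arm or the gripper's body presses on something with over 40 N, if the wrist force passes 120 N, or if a joint passes its speed limit or range.

## Robot

A 6-joint arm with a two-finger parallel gripper is mounted at the origin on the work surface. World frame = base frame: x ahead of the robot, y to its left, z up, the work surface at z = 0. Lengths are in m, angles in rad, forces in N, time in s.
With the tool pointing down it reaches from about 0.4 to 0.825 m from the base axis. Payload 7 kg.
Tool frame: the origin (TCP) lies at the centre of the arm's flange, where the gripper is bolted on; the fingertips stand 178 mm ahead of it and the grasp point (between the pads) lies 159 mm ahead of it; z points along the fingers, y is the direction in which the jaws open and shut (so a half turn about z gives the same grasp; the last joint's range is limited). The gripper opens to 88 mm and grips with 3 to 60 N. Pads are 19 mm wide; open, the fingers measure 130 mm over their backs; the gripper's body (78 mm by 193 mm) begins 47 mm behind the grasp point.
Start: joints at [-0.895, 0.359, 0.012, 0, -1.224, -0.288], TCP at [0.255, -0.625, 0.405] pointing down, gripper open.
Joint ranges: [-3.07, 3.07], [-1.43, 2.12], [-1.02, 1.25], [-3.03, 1.67], [-3.05, -0], [-3.03, 3.03]. Speed limits (rad/s): [2.39, 2.39, 3.01, 3.14, 3.14, 3.14].

## Interface

Orientations are given as [roll, pitch, yaw] about the fixed x, y, z axes, in that order (R = Rz(yaw) Ry(pitch) Rx(roll)).
In Python, from station import arm gives the robot as it stands.
- The arm moves only by the shell command python3 -m handwheel 'ROWS' [OPENING] [FORCE]. ROWS is JSON, a list of rows, each a list of 4 numbers: the shift along the world's x, y, z in cm, then the turn about the world's z in rad. In form: [[dx, dy, dz, yaw], ...]. A call has 1 to 20 rows; each row shifts and turns the commanded pose from where the row before left it; what a row does not reach is not made up. A row lasts 1/10 s, in which the tool goes at most 50 mm and 8.59 degrees, less where a joint would pass 70% of its speed; a pose out of reach is approached as far as the arm can. A call is refused whole if a number of a shift passes 5 or a number of a turn 0.15, either way. A call with a gripper value outside its range is refused whole. OPENING is the closure, from 0 (fully open) to 1 (shut), set as the call begins (- or left out, the last holds). The fingers move at their own pace and stop on an object; FORCE is the grip in N (left out, the last holds). Time passes only in rows, so rows that do not move let the fingers close. It gives the time, the measured TCP pose, the force and the opening at its end, in the units of the state.
- arm.get_state(): the state, without advancing time (a new reading comes with each control period).
- arm.grab_frame(name): name is "scene" or "top"; returns a dict with "image" (420x560x3 uint8, red, green, blue), "depth" (420x560 float32, m along the optical axis (not along the pixel's ray), 0 where there is no reading), "vfov" (degrees; the focal length in pixels is half the picture's height over the tangent of half this angle, whatever the lens; pixels are square), "cx", "cy" (the principal point, pixels), "k1" (the pictures are not rectified: a ray, as slopes to the right and down, at radius r is drawn at 1 + k1 r^2 times it, then the intrinsics apply), "rvec" (rotation vector, rad) and "tvec" (3), from world to camera coordinates, as OpenCV has them. Camera axes: x right, y down, z forward; pixel columns grow to the right and rows downward; lengths in m; the calibration is good to about 2 mm. A picture is of the moment at which its call begins.
- arm.job_done(): hands the job in, once; it reports no verdict.
The state is a dict: "t": time; "q": joint angles; "qd": joint speeds; "joint_efforts": joint torques, N m; "eef_pos": TCP position; "ee_rot": TCP orientation; "force": force on the tool from outside, world axes, zero at the start; "moment": the same for the moment, N m; "width": finger opening in m.
Only numpy, scipy, OpenCV 4.12 (cv2) and the standard library are available. Lean on these libraries where they do the work, as an engineer would, in place of code of your own. Each camera call takes 0.05 s, during which the arm holds its last target.

## Working session

There is one attempt and no reset: what is moved stays moved. The work goes in short steps, Python scripts to look and compute and a shell command to move; the robot and the scene stay as the last step left them, time stands still between calls to the robot, and variables do not carry over. Pictures are saved under pics/ and viewed, and the job is handed in when it is done.

```bash
ls; mkdir -p pics; cat > h.py <<'E'
import numpy as np, cv2, json
from station import arm
def grab(n):
    f=arm.grab_frame(n); np.savez('%s.npz'%n,**f); return f
def load(n):
    return dict(np.load('%s.npz'%n))
def cam(f):
    h=f['image'].shape[0]; fl=h/2/np.tan(np.radians(float(f['vfov']))/2)
    R=cv2.Rodrigues(np.array(f['rvec'],float))[0]; t=np.array(f['tvec'],float).ravel()
    K=np.array([[fl,0,float(f['cx'])],[0,fl,float(f['cy'])],[0,0,1]])
    return K,np.array([float(f['k1']),0,0,0]),R,t
def ray(f,uv):
    K,d,R,t=cam(f); p=cv2.undistortPoints(np.array(uv,float).reshape(-1,1,2),K,d).reshape(-1,2)
    return -R.T@t, (np.c_[p,np.ones(len(p))])@R
def onplane(f,uv,z):
    c,d=ray(f,uv); s=(z-c[2])/d[:,2]; return c+d*s[:,None]
def depthpt(f,uv):
    c,d=ray(f,uv); uv=np.array(uv,int).reshape(-1,2); z=f['depth'][uv[:,1],uv[:,0]]; return c+d*z[:,None]
def proj(f,P):
    K,d,R,t=cam(f); return cv2.projectPoints(np.array(P,float).reshape(-1,3),cv2.Rodrigues(R)[0],t,K,d)[0].reshape(-1,2)
E
python3 - <<'E'
from h import *
for n in('scene','top'):
    f=grab(n); cv2.imwrite('pics/%s0.png'%n,f['image'][:,:,::-1]); K,d,R,t=cam(f); print(n,K[0,0],f['cx'],f['cy'],d,-R.T@t,R[2])
s=arm.get_state(); print(s)
E
```

```text
pics
scene 532.3933068477866 281.92355850471034 211.66242927552818 [-0.03623495  0.          0.          0.        ] [ 1.12105685 -0.5109455   1.47755665] [-0.3628764   0.31735738 -0.87613071]
top 517.7130830104211 272.967715909359 208.50754412609575 [0.0502264 0.        0.        0.       ] [ 0.26397351 -0.01434146  1.68733658] [ 1.74398549e-01 -6.08191468e-04 -9.84674960e-01]
{'t': 0.1, 'q': array([-8.94909051e-01,  3.59311066e-01,  1.11756055e-02, -2.98014295e-04,
       -1.22410358e+00, -2.88110982e-01]), 'qd': array([-2.40114947e-05, -1.32566888e-03,  2.15810772e-03,  4.76209529e-04,
       -5.98956413e-04, -5.74063915e-04]), 'joint_efforts': array([-1.59800984e-03, -5.84162879e+01,  2.93750507e+01,  7.01554075e+00,
        1.01540732e-02, -5.22819369e-05]), 'eef_pos': array([ 0.25518033, -0.62472799,  0.40383173]), 'ee_rot': array([ 3.14012979e+00, -1.41349826e-04, -2.75391772e+00]), 'force': array([-0.15961425,  0.38895432,  0.01840006]), 'moment': array([0.00907646, 0.07020668, 0.00523233]), 'width': 0.0878229109768834}
```

View pics/scene0.png

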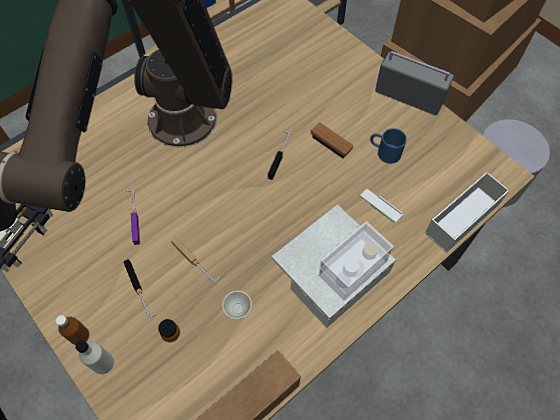

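View pics/top0.png

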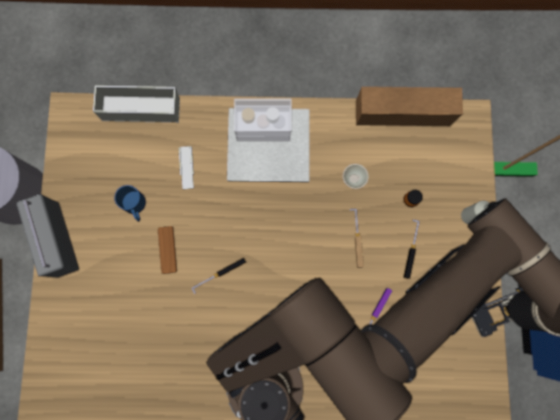

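```bash
python3 - <<'E'
from h import *
t=load('top')['image'];s=load('scene')['image']
a=cv2.resize(t[195:285,320:400],None,fx=5,fy=5,interpolation=2)
b=cv2.resize(s[225:300,160:240],None,fx=5,fy=5,interpolation=2)
w=np.zeros((450,800,3),np.uint8); w[:450,:400]=a; w[:375,400:]=b
cv2.imwrite('pics/hook0.png',w[:,:,::-1])
a=cv2.resize(t[85:205,210:330],None,fx=4,fy=4,interpolation=2)
cv2.imwrite('pics/riser0.png',a[:,:,::-1])
E
```

```text
(no output)
```

View pics/hook0.png

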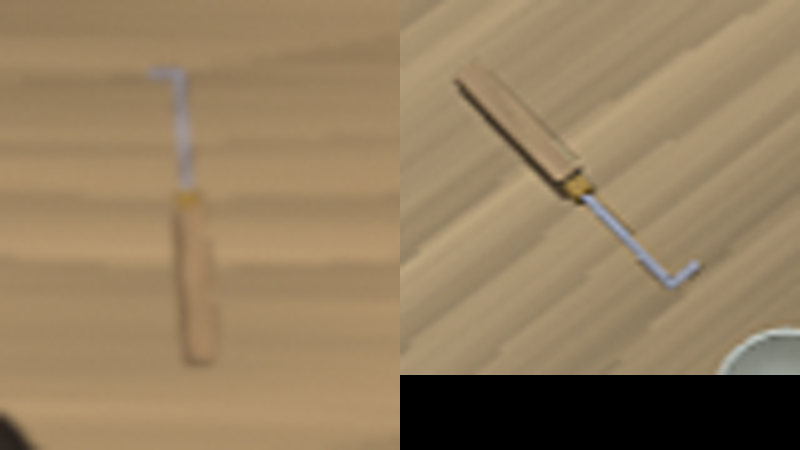

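View pics/riser0.png

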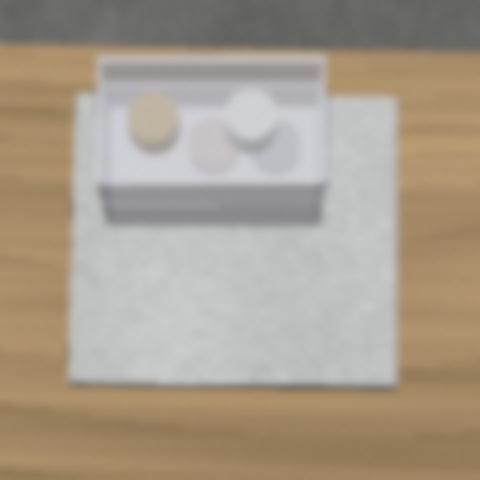

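```bash
python3 - <<'E'
from h import *
t=load('top');s=load('scene')
S=lambda x,y:(160+(x-400)/5-.4,225+y/5-.4)
T=lambda x,y:(320+x/5-.4,195+y/5-.4)
print('scene corner,tip,base z15',onplane(s,[S(670,284),S(698,264),S(585,195)],.015).round(4).tolist())
print('top',onplane(t,[T(181,72),T(148,72),T(186,187)],.015).round(4).tolist())
print('scene handle top',onplane(s,[S(475,58),S(457,80),S(580,163),S(563,183)],.03).round(4).tolist())
print('top handle end',onplane(t,[T(183,363),T(216,361),T(175,205),T(204,205)],.03).round(4).tolist())
Rr=lambda x,y:(210+x/4-.375,85+y/4-.375)
P=onplane(t,[Rr(68,382),Rr(397,384),Rr(396,97),Rr(77,95)],.094)
print('riser top',P.round(4).tolist(), np.linalg.norm(P-np.roll(P,1,0),axis=1))
# scene view of riser edges
im=cv2.resize(s['image'][195:330,260:405],None,fx=5,fy=4.4,interpolation=2)
im=cv2.resize(s['image'][195:330,260:410],None,fx=4,fy=4,interpolation=2)
cv2.imwrite('pics/riser1.png',im[:,:,::-1])
E
```

```text
scene corner,tip,base z15 [[0.5609, -0.285, 0.015], [0.5616, -0.2649, 0.015], [0.4829, -0.2891, 0.015]]
top [[0.5634, -0.2869, 0.015], [0.563, -0.2653, 0.015], [0.4875, -0.2893, 0.015]]
scene handle top [[0.3733, -0.2883, 0.03], [0.3783, -0.3051, 0.03], [0.4709, -0.2813, 0.03], [0.4747, -0.2966, 0.03]]
top handle end [[0.3726, -0.2835, 0.03], [0.3742, -0.3045, 0.03], [0.4737, -0.2796, 0.03], [0.474, -0.2982, 0.03]]
riser top [[0.6344, 0.1324, 0.094], [0.6375, -0.1271, 0.094], [0.875, -0.1248, 0.094], [0.8718, 0.1327, 0.094]] [0.23738201 0.2594363  0.2374517  0.2574917 ]
```

View pics/riser1.png

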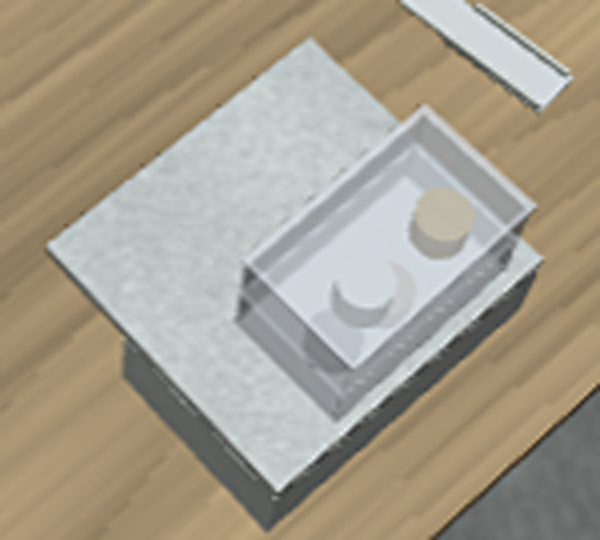

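Scene picture: the wooden-handled hook lies on the right. In the scene view its corner is at (214,282), and in the top view at (356,209), with the bill to +y. The shelf's front edge in the top view runs (227,180)–(309,181), which puts it at world x≈0.636, y≈0.003, yaw≈0.008. The hook origin is at about (0.422, −0.293), yaw 0.05.

```bash
python3 -m handwheel '[[1.84,3.33,0,-0.034],[1.84,3.33,0,-0.034],[1.84,3.33,0,-0.034],[1.84,3.33,0,-0.034],[1.84,3.33,0,-0.034],[1.84,3.33,0,-0.034],[1.84,3.33,0,-0.034],[1.84,3.33,0,-0.034],[1.84,3.33,0,-0.034],[1.84,3.33,0,-0.034],[0,0,0,0],[0,0,0,0]]' 0
python3 - <<'E'
from h import *
t=load('top');s=load('scene')
S=lambda x,y:(260+x/4-.375,195+y/4-.375)
P=onplane(s,[S(310,38),S(48,246),S(277,490),S(543,258)],.094);print(P.round(4).tolist(),np.linalg.norm(P-np.roll(P,1,0),axis=1))
f=grab('scene'); cv2.imwrite('pics/s1.png',f['image'][:,:,::-1])
E
```

```text
t: 1.3
eef_pos: [0.4395, -0.2911, 0.4045]
ee_rot: [3.141, -0.0, -3.091]
force: [0.0, 0.3, 0.4]
width: 0.0874
[[0.6364, 0.1321, 0.094], [0.6378, -0.1261, 0.094], [0.8741, -0.1255, 0.094], [0.8742, 0.1333, 0.094]] [0.23776822 0.25821108 0.23629832 0.25883076]
```

View pics/s1.png

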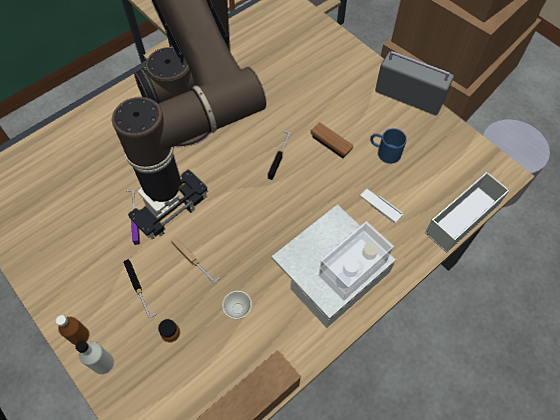

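The scene view shows the gripper above the hook handle at about (170,205), with the way down clear. Descending.

```bash
python3 -m handwheel '[[0,0,-3,0],[0,0,-3,0],[0,0,-3,0],[0,0,-3,0],[0,0,-3,0],[0,0,-3,0],[0,0,-2.2,0],[0,0,-1,0],[0,0,-1,0],[0,0,0,0],[0,0,0,0]]' 0
python3 - <<'E'
from h import *
f=grab('scene'); 
a=cv2.resize(f['image'][170:310,110:240],None,fx=4,fy=4,interpolation=2);cv2.imwrite('pics/s2.png',a[:,:,::-1])
E
```

```text
t: 2.45
eef_pos: [0.4395, -0.2922, 0.1833]
ee_rot: [-3.141, 0.001, -3.094]
force: [0.3, -0.0, 0.0]
width: 0.0876
```

View pics/s2.png

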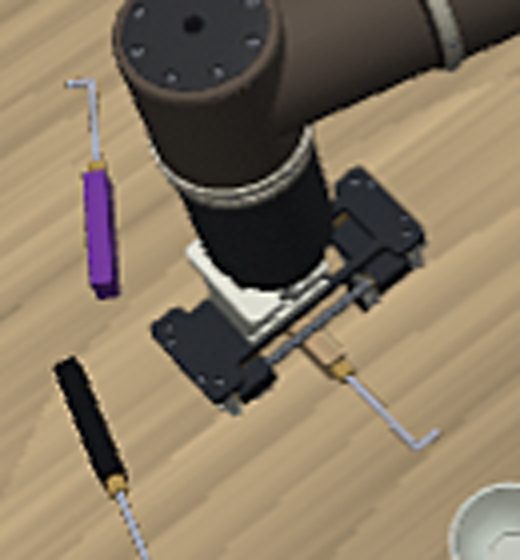

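The handle is centred between the fingers. Closing.

```bash
python3 -m handwheel '[[0,0,0,0],[0,0,0,0],[0,0,0,0],[0,0,0,0],[0,0,0,0],[0,0,0,0],[0,0,0,0],[0,0,0,0],[0,0,0,0],[0,0,0,0]]' 1 40; python3 -m handwheel '[[0,0,1,0],[0,0,2,0],[0,0,3,0],[0,0,3,0],[0,0,2,0],[0,0,0,0],[0,0,0,0]]'
python3 - <<'E'
from h import *
for n,(r,c) in {'scene':((170,310),(110,250)),'top':((150,290),(290,430))}.items():
    f=grab(n); 
    a=cv2.resize(f['image'][r[0]:r[1],c[0]:c[1]],None,fx=4,fy=4,interpolation=2);cv2.imwrite('pics/%s3.png'%n,a[:,:,::-1])
E
```

```text
t: 3.5
eef_pos: [0.4392, -0.2919, 0.1826]
ee_rot: [-3.142, -0.0, -3.094]
force: [0.3, 0.1, 0.3]
width: 0.0178
t: 4.2
eef_pos: [0.4389, -0.2917, 0.2932]
ee_rot: [3.142, 0.001, -3.094]
force: [0.0, 0.4, -2.0]
width: 0.0179
```

View pics/scene3.png

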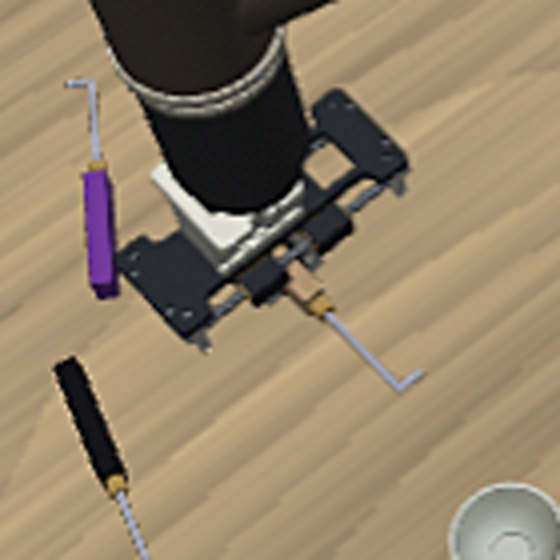

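View pics/top3.png

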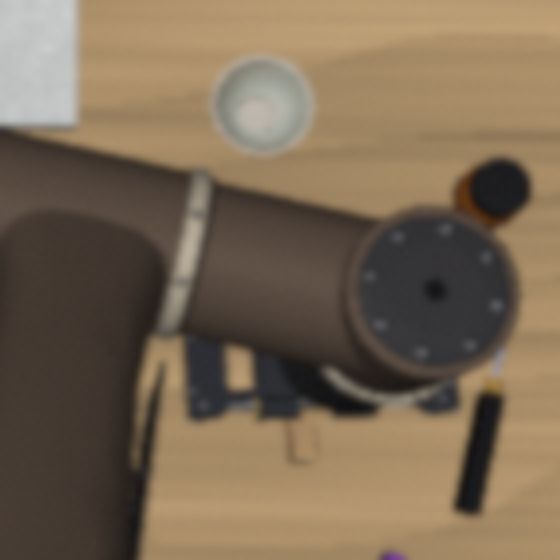

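```bash
python3 - <<'E'
from h import *
s=load('scene')
S=lambda x,y:(110+x/4-.375,170+y/4-.375)
st=arm.get_state(); z=st['eef_pos'][2]-0.1676; print(st['eef_pos'],st['force'],st['moment'])
P=onplane(s,[S(403,387),S(420,374),S(328,312)],z); print(P.round(4).tolist(), (P-st['eef_pos']).round(4).tolist())
im=s['image'][120:200,250:330]; cv2.imwrite('pics/bl.png',cv2.resize(im,None,fx=5,fy=5)[:,:,::-1])
print(onplane(s,[(272,178),(280,152),(287,133),(236,305)],.03).round(3).tolist())
E
```

```text
[ 0.43869521 -0.29167155  0.29191567] [-0.2858515  -0.35532685 -0.57765784] [ 0.00035268 -0.0218274   0.00486866]
[[0.5619, -0.2819, 0.1243], [0.5619, -0.2671, 0.1243], [0.4824, -0.2873, 0.1243]] [[0.1232, 0.0098, -0.1676], [0.1232, 0.0245, -0.1676], [0.0437, 0.0043, -0.1676]]
[[0.407, 0.07, 0.03], [0.347, 0.156, 0.03], [0.303, 0.225, 0.03], [0.665, -0.283, 0.03]]
```

View pics/bl.png

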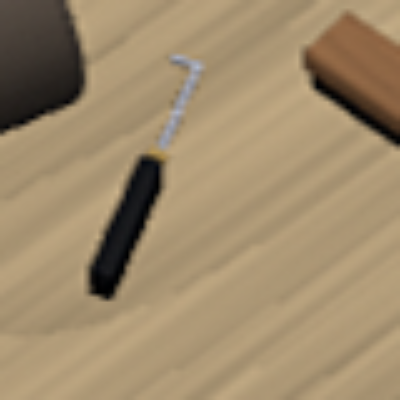

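The hook is held level at (403,387) to (328,312) in the scene crop, with its shank corner 0.123 m ahead of the TCP. Next I turn it to the shelf's yaw, move to the right part of the tray front, and lower it in front of the ledge to loop height.

```bash
python3 -m handwheel '[[0.5,3.0,0,-0.006],[0.5,3.0,0,-0.006],[0.5,3.0,0,-0.006],[0.5,3.0,0,-0.006],[0.5,3.0,0,-0.006],[0.5,3.0,0,-0.006],[0.5,3.5,0,-0.006],[0,0,-2,0],[0,0,-2,0],[0,0,-2,0],[0,0,-1.8,0],[0,0,-1.04,0],[0,0,0,0],[0,0,0,0],[0,0,0,0]]'
python3 - <<'E'
from h import *
f=grab('scene'); st=arm.get_state(); print(st['eef_pos'],st['ee_rot'],st['force'])
cv2.imwrite('pics/s4.png',cv2.resize(f['image'][100:350,170:420],None,fx=2.4,fy=2.4,interpolation=2)[:,:,::-1])
E
```

```text
t: 5.8
eef_pos: [0.4746, -0.0768, 0.2049]
ee_rot: [3.141, 0.001, -3.136]
force: [0.2, 0.2, -1.7]
width: 0.0173
[ 0.47459847 -0.07684125  0.2050445 ] [ 3.14135917e+00  1.44461937e-03 -3.13570818e+00] [-1.32145154  0.31006522 -0.83054077]
```

View pics/s4.png

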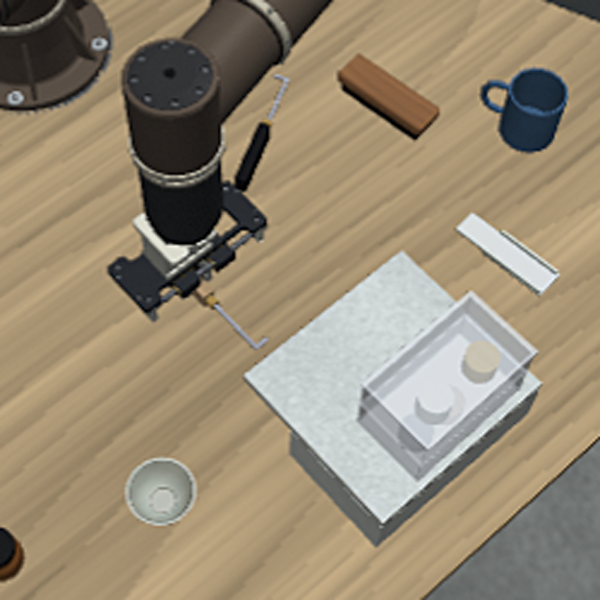

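The hook is just in front of the ledge near its right end; the bill is at (262,345) in the crop. Moving in under the ledge, then feeling for the tray front in small steps.

```bash
python3 -m handwheel '[[2,0,-0.1,0],[2,0,0,0],[2,0,0,0],[1.5,0,0,0],[0.8,0,0,0],[0,0,0,0],[0,0,0,0]]'
```

```text
t: 6.55
eef_pos: [0.5565, -0.077, 0.2033]
ee_rot: [3.141, -0.0, -3.136]
force: [-0.5, 0.2, -0.5]
width: 0.0178
```

```bash
python3 -m handwheel '[[0.2,0,0,0],[0.2,0,0,0],[0,0,0,0]]'
```

```text
t: 6.85
eef_pos: [0.5613, -0.0768, 0.2035]
ee_rot: [3.142, 0.0, -3.136]
force: [-0.7, -0.4, -0.9]
width: 0.018
```

```bash
python3 -m handwheel '[[0.2,0,0,0],[0.2,0,0,0],[0,0,0,0]]'
```

```text
t: 7.15
eef_pos: [0.5655, -0.0768, 0.2033]
ee_rot: [-3.142, 0.0, -3.136]
force: [-0.1, -0.1, -1.0]
width: 0.0178
```

```bash
python3 -m handwheel '[[0.2,0,0,0],[0.2,0,0,0],[0,0,0,0]]'
```

```text
t: 7.45
eef_pos: [0.5695, -0.0769, 0.2033]
ee_rot: [3.142, 0.0, -3.136]
force: [0.2, 0.2, -1.3]
width: 0.0178
```

```bash
python3 -m handwheel '[[0.2,0,0,0],[0,0,0,0]]'
```

```text
t: 7.65
eef_pos: [0.5715, -0.0768, 0.2033]
ee_rot: [3.142, 0.0, -3.136]
force: [0.9, -0.3, -1.6]
width: 0.0178
```

```bash
python3 -m handwheel '[[0.3,0,0,0],[0,0,0,0]]'
```

```text
t: 7.85
eef_pos: [0.5746, -0.0768, 0.2033]
ee_rot: [-3.142, 0.0, -3.136]
force: [0.3, 0.5, -1.6]
width: 0.0178
```

```bash
python3 -m handwheel '[[0.3,0,0,0],[0,0,0,0]]'
```

```text
t: 8.05
eef_pos: [0.5776, -0.0769, 0.2033]
ee_rot: [-3.142, 0.0, -3.136]
force: [-0.5, -0.3, -0.8]
width: 0.018
```

```bash
python3 -m handwheel '[[0.3,0,0,0],[0,0,0,0]]'
```

```text
t: 8.25
eef_pos: [0.5806, -0.0768, 0.2033]
ee_rot: [-3.142, 0.0, -3.136]
force: [0.1, -0.4, -1.1]
width: 0.0179
```

```bash
python3 -m handwheel '[[0.2,0,0,0],[0,0,0,0]]'
```

```text
t: 8.45
eef_pos: [0.5825, -0.0769, 0.2033]
ee_rot: [-3.142, 0.0, -3.136]
force: [-0.4, 1.0, -0.6]
width: 0.0178
```

```bash
python3 -m handwheel '[[0.2,0,0,0],[0,0,0,0]]'
```

```text
t: 8.65
eef_pos: [0.5845, -0.0768, 0.2033]
ee_rot: [-3.142, 0.0, -3.136]
force: [-0.1, 0.1, 0.3]
width: 0.0176
```

```bash
python3 -m handwheel '[[0.2,0,0,0],[0,0,0,0]]'
```

```text
t: 8.85
eef_pos: [0.5865, -0.0768, 0.2033]
ee_rot: [-3.142, 0.0, -3.136]
force: [-0.1, -0.3, -1.4]
width: 0.018
```

```bash
python3 -m handwheel '[[0.2,0,0,0],[0,0,0,0]]'
```

```text
t: 9.05
eef_pos: [0.588, -0.0769, 0.2031]
ee_rot: [-3.142, -0.001, -3.136]
force: [-1.6, 0.4, -0.7]
width: 0.0176
```

```bash
python3 -m handwheel '[[0.1,0,0,0],[0,0,0,0]]'
```

```text
t: 9.25
eef_pos: [0.5889, -0.0769, 0.2031]
ee_rot: [-3.142, -0.001, -3.136]
force: [-3.2, 0.5, 0.5]
width: 0.0178
```

Contact with the tray front came at TCP x≈0.588 (force −1.6, then −3.2 N), so the tray is nearly fully in. I back off 14 mm to the mid-depth of the loop hole and sweep to +y.

```bash
python3 -m handwheel '[[-0.7,0,0,0],[-0.7,0,0,0],[0,0.7,0,0],[0,0.7,0,0],[0,0,0,0]]'
```

```text
t: 9.75
eef_pos: [0.5756, -0.0618, 0.2036]
ee_rot: [3.141, 0.001, -3.135]
force: [-0.6, 0.6, -0.7]
width: 0.0178
```

```bash
python3 -m handwheel '[[0,0.25,0,0],[0,0.25,0,0],[0,0,0,0]]'
```

```text
t: 10.05
eef_pos: [0.5753, -0.0576, 0.2032]
ee_rot: [-3.142, -0.0, -3.136]
force: [-0.3, 0.0, -2.1]
width: 0.0182
```

```bash
python3 -m handwheel '[[0,0.25,0,0],[0,0.25,0,0],[0,0,0,0]]'
```

```text
t: 10.35
eef_pos: [0.5753, -0.0526, 0.2033]
ee_rot: [3.142, 0.0, -3.136]
force: [-0.3, -1.2, -0.8]
width: 0.0175
```

```bash
python3 -m handwheel '[[0,0.2,0,0],[0,0.2,0,0],[0,0,0,0]]'
```

```text
t: 10.65
eef_pos: [0.5752, -0.0487, 0.2033]
ee_rot: [3.142, 0.0, -3.136]
force: [-1.7, -0.1, -1.5]
width: 0.0179
```

```bash
python3 -m handwheel '[[0,0,0,0]]'; python3 -m handwheel '[[0,0,0,0]]'
```

```text
t: 10.75
eef_pos: [0.5752, -0.0488, 0.2033]
ee_rot: [3.142, 0.0, -3.136]
force: [-0.1, -1.1, -1.4]
width: 0.0175
t: 10.85
eef_pos: [0.5752, -0.0489, 0.2033]
ee_rot: [-3.142, -0.0, -3.136]
force: [0.4, -0.3, -0.8]
width: 0.0176
```

```bash
python3 -m handwheel '[[0,0.2,0,0],[0,0.2,0,0],[0,0,0,0]]'
```

```text
t: 11.15
eef_pos: [0.5753, -0.0446, 0.2033]
ee_rot: [3.142, 0.0, -3.136]
force: [0.2, -0.4, -0.3]
width: 0.018
```

```bash
python3 -m handwheel '[[0,0,0,0]]'
```

```text
t: 11.25
eef_pos: [0.5752, -0.0448, 0.2033]
ee_rot: [-3.142, 0.0, -3.136]
force: [-0.2, 0.5, -1.0]
width: 0.0177
```

```bash
python3 -m handwheel '[[0,0.25,0,0],[0,0.25,0,0],[0,0,0,0]]'
```

```text
t: 11.55
eef_pos: [0.5753, -0.0395, 0.2033]
ee_rot: [3.142, 0.0, -3.136]
force: [-0.1, 0.3, -1.7]
width: 0.0178
```

```bash
python3 -m handwheel '[[0,0,0,0]]'
```

```text
t: 11.65
eef_pos: [0.5752, -0.0398, 0.2033]
ee_rot: [-3.142, -0.0, -3.136]
force: [-0.9, -1.0, -0.8]
width: 0.0176
```

```bash
python3 -m handwheel '[[0,0.25,0,0],[0,0.25,0,0],[0,0,0,0]]'
```

```text
t: 11.95
eef_pos: [0.5753, -0.0346, 0.2033]
ee_rot: [3.142, 0.0, -3.136]
force: [0.7, -0.8, -0.4]
width: 0.0179
```

```bash
python3 -m handwheel '[[0,0,0,0]]'
```

```text
t: 12.05
eef_pos: [0.5752, -0.0348, 0.2033]
ee_rot: [3.142, -0.0, -3.136]
force: [-0.2, -0.7, -0.6]
width: 0.0175
```

```bash
python3 -m handwheel '[[0,0.25,0,0],[0,0.25,0,0],[0,0,0,0]]'
```

```text
t: 12.35
eef_pos: [0.5753, -0.0296, 0.2033]
ee_rot: [3.142, 0.0, -3.136]
force: [0.9, -0.4, -2.2]
width: 0.0185
```

```bash
python3 -m handwheel '[[0,0,0,0]]'
```

```text
t: 12.45
eef_pos: [0.5752, -0.0297, 0.2033]
ee_rot: [3.142, 0.0, -3.136]
force: [-0.5, -0.3, -1.2]
width: 0.0175
```

```bash
python3 -m handwheel '[[0,0.25,0,0],[0,0.25,0,0],[0,0,0,0]]'
```

```text
t: 12.75
eef_pos: [0.5753, -0.0246, 0.2033]
ee_rot: [3.142, 0.0, -3.136]
force: [0.2, 0.9, -2.0]
width: 0.0178
```

```bash
python3 -m handwheel '[[0,0,0,0]]'
```

```text
t: 12.85
eef_pos: [0.5752, -0.0248, 0.2033]
ee_rot: [3.142, 0.0, -3.136]
force: [0.4, -0.2, -1.5]
width: 0.0179
```

```bash
python3 -m handwheel '[[0,0.25,0,0],[0,0.25,0,0],[0,0,0,0]]'
```

```text
t: 13.15
eef_pos: [0.5753, -0.0196, 0.2033]
ee_rot: [3.142, 0.0, -3.136]
force: [0.1, 0.5, -0.6]
width: 0.0179
```

```bash
python3 -m handwheel '[[0,0,0,0]]'
```

```text
t: 13.25
eef_pos: [0.5752, -0.0197, 0.2032]
ee_rot: [-3.142, -0.0, -3.136]
force: [-0.3, 0.5, -1.3]
width: 0.0177
```

```bash
python3 -m handwheel '[[0,0.25,0,0],[0,0.25,0,0],[0,0,0,0]]'
```

```text
t: 13.55
eef_pos: [0.5753, -0.0146, 0.2033]
ee_rot: [3.142, 0.0, -3.136]
force: [-0.4, -1.2, -1.1]
width: 0.0178
```

```bash
python3 -m handwheel '[[0,0,0,0]]'
```

```text
t: 13.65
eef_pos: [0.5752, -0.0148, 0.2033]
ee_rot: [3.142, -0.0, -3.136]
force: [-0.3, -0.3, -2.2]
width: 0.0176
```

```bash
python3 -m handwheel '[[0,0.25,0,0],[0,0.25,0,0],[0,0,0,0]]'
```

```text
t: 13.95
eef_pos: [0.5752, -0.0096, 0.2033]
ee_rot: [3.142, 0.0, -3.136]
force: [-1.1, -0.4, -1.6]
width: 0.0178
```

```bash
python3 -m handwheel '[[0,0,0,0]]'
```

```text
t: 14.05
eef_pos: [0.5752, -0.0098, 0.2033]
ee_rot: [-3.142, -0.0, -3.136]
force: [0.1, 0.9, -0.6]
width: 0.0178
```

```bash
python3 -m handwheel '[[0,0.25,0,0],[0,0.25,0,0],[0,0,0,0]]'
```

```text
t: 14.35
eef_pos: [0.5753, -0.0046, 0.2033]
ee_rot: [3.142, 0.0, -3.136]
force: [-0.1, -0.7, -0.4]
width: 0.018
```

```bash
python3 -m handwheel '[[0,0,0,0]]'
```

```text
t: 14.45
eef_pos: [0.5752, -0.0047, 0.2033]
ee_rot: [-3.142, 0.0, -3.136]
force: [0.2, 0.5, -2.1]
width: 0.0177
```

```bash
python3 -m handwheel '[[0,0.25,0,0],[0,0.25,0,0],[0,0,0,0]]'
```

```text
t: 14.75
eef_pos: [0.5753, 0.0005, 0.2033]
ee_rot: [3.142, 0.0, -3.136]
force: [-0.7, -0.9, -1.4]
width: 0.0177
```

```bash
python3 -m handwheel '[[0,0,0,0]]'
```

```text
t: 14.85
eef_pos: [0.5752, 0.0003, 0.2032]
ee_rot: [-3.142, -0.0, -3.136]
force: [0.8, 0.3, -1.3]
width: 0.0179
```

```bash
python3 -m handwheel '[[0,0.25,0,0],[0,0.25,0,0],[0,0,0,0]]'
```

```text
t: 15.15
eef_pos: [0.5753, 0.0054, 0.2033]
ee_rot: [3.142, 0.0, -3.136]
force: [0.8, 0.3, -1.0]
width: 0.0176
```

```bash
python3 -m handwheel '[[0,0,0,0]]'
```

```text
t: 15.25
eef_pos: [0.5752, 0.0052, 0.2033]
ee_rot: [3.142, 0.0, -3.136]
force: [0.0, 0.4, -1.4]
width: 0.0172
```

```bash
python3 -m handwheel '[[0,0.25,0,0],[0,0.25,0,0],[0,0,0,0]]'
```

```text
t: 15.55
eef_pos: [0.5753, 0.0104, 0.2033]
ee_rot: [3.142, 0.0, -3.135]
force: [-0.6, 0.8, -0.5]
width: 0.0178
```

```bash
python3 -m handwheel '[[0,0,0,0]]'
```

```text
t: 15.65
eef_pos: [0.5752, 0.0102, 0.2033]
ee_rot: [-3.142, -0.0, -3.136]
force: [0.0, -0.3, -1.1]
width: 0.018
```

```bash
python3 -m handwheel '[[0,0.25,0,0],[0,0.25,0,0],[0,0,0,0]]'
```

```text
t: 15.95
eef_pos: [0.5753, 0.0154, 0.2033]
ee_rot: [3.142, 0.0, -3.135]
force: [0.1, -0.4, -0.9]
width: 0.0175
```

```bash
python3 -m handwheel '[[0,0,0,0]]'
```

```text
t: 16.05
eef_pos: [0.5752, 0.0152, 0.2033]
ee_rot: [3.142, -0.0, -3.136]
force: [0.8, -0.1, -0.9]
width: 0.0178
```

```bash
python3 -m handwheel '[[0,0.25,0,0],[0,0.25,0,0],[0,0,0,0]]'
```

```text
t: 16.35
eef_pos: [0.5753, 0.0204, 0.2033]
ee_rot: [3.142, 0.0, -3.136]
force: [-0.2, -0.3, -1.1]
width: 0.0177
```

```bash
python3 -m handwheel '[[0,0,0,0]]'
```

```text
t: 16.45
eef_pos: [0.5752, 0.0202, 0.2033]
ee_rot: [-3.142, -0.0, -3.136]
force: [0.1, -0.0, -1.6]
width: 0.0176
```

```bash
python3 -m handwheel '[[0,0.25,0,0],[0,0.25,0,0],[0,0,0,0]]'
```

```text
t: 16.75
eef_pos: [0.5753, 0.0254, 0.2033]
ee_rot: [3.142, 0.0, -3.136]
force: [0.1, -0.5, -0.9]
width: 0.0176
```

```bash
python3 -m handwheel '[[0,0,0,0]]'
```

```text
t: 16.85
eef_pos: [0.5752, 0.0253, 0.2033]
ee_rot: [3.142, 0.0, -3.136]
force: [-0.6, -0.0, -1.5]
width: 0.0175
```

```bash
python3 -m handwheel '[[0,0.25,0,0],[0,0.25,0,0],[0,0,0,0]]'
```

```text
t: 17.15
eef_pos: [0.5753, 0.0305, 0.2033]
ee_rot: [3.142, 0.0, -3.135]
force: [0.5, -0.4, -1.3]
width: 0.0177
```

```bash
python3 -m handwheel '[[0,0,0,0]]'
```

```text
t: 17.25
eef_pos: [0.5752, 0.0302, 0.2033]
ee_rot: [-3.142, -0.0, -3.136]
force: [-1.0, 0.8, -1.4]
width: 0.0178
```

```bash
python3 -m handwheel '[[0,0.25,0,0],[0,0.25,0,0],[0,0,0,0]]'
```

```text
t: 17.55
eef_pos: [0.5752, 0.0354, 0.2032]
ee_rot: [-3.142, -0.0, -3.136]
force: [-0.6, -0.5, -1.1]
width: 0.0177
```

```bash
python3 -m handwheel '[[0,0,0,0]]'
```

```text
t: 17.65
eef_pos: [0.5752, 0.0352, 0.2032]
ee_rot: [-3.142, -0.0, -3.136]
force: [0.0, -0.6, -0.7]
width: 0.0178
```

```bash
python3 -m handwheel '[[0,0.25,0,0],[0,0.25,0,0],[0,0,0,0]]'
```

```text
t: 17.95
eef_pos: [0.5751, 0.0401, 0.2032]
ee_rot: [-3.141, -0.0, -3.136]
force: [0.7, -3.3, -0.6]
width: 0.0178
```

```bash
python3 -m handwheel '[[0,0,0,0]]'
```

```text
t: 18.05
eef_pos: [0.5752, 0.04, 0.2032]
ee_rot: [-3.141, -0.0, -3.136]
force: [-0.2, -1.4, -0.4]
width: 0.0176
```

Side contact came at TCP y≈0.040 (−3.3, then −1.4 N). That is the shank against a loop at about +40 mm, so the bill should be through the hole. I ease off 1 mm and draw gently.

```bash
python3 -m handwheel '[[0,-0.1,0,0],[-0.2,0,0,0],[-0.2,0,0,0],[-0.2,0,0,0],[-0.2,0,0,0],[0,0,0,0]]'
```

```text
t: 18.65
eef_pos: [0.5668, 0.0391, 0.2033]
ee_rot: [3.142, -0.0, -3.136]
force: [-1.0, -2.9, -1.7]
width: 0.0175
```

```bash
python3 -m handwheel '[[-0.2,0,0,0],[0,0,0,0]]'
```

```text
t: 18.85
eef_pos: [0.5654, 0.0392, 0.2034]
ee_rot: [3.141, 0.001, -3.136]
force: [2.1, -2.4, -2.0]
width: 0.0178
```

```bash
python3 -m handwheel '[[-0.2,0,0,0],[0,0,0,0]]'
```

```text
t: 19.05
eef_pos: [0.5632, 0.0392, 0.2033]
ee_rot: [3.141, 0.0, -3.136]
force: [2.0, -2.1, -1.0]
width: 0.0179
```

Pull resistance of about 2 N shows at the expected spot, so the loop is caught. I ease the sideways load and draw on.

```bash
python3 -m handwheel '[[-0.2,-0.1,0,0],[-0.3,-0.1,0,0],[-0.4,0,0,0],[-0.4,0,0,0],[-0.4,0,0,0],[0,0,0,0]]'
```

```text
t: 19.65
eef_pos: [0.5454, 0.037, 0.2033]
ee_rot: [-3.141, -0.001, -3.136]
force: [1.2, -2.6, 0.1]
width: 0.0171
```

```bash
python3 -m handwheel '[[-0.4,0,0,0],[-0.4,0,0,0],[-0.4,0,0,0],[-0.4,0,0,0],[-0.4,0,0,0]]'
```

```text
t: 20.15
eef_pos: [0.5259, 0.0371, 0.2033]
ee_rot: [3.142, 0.0, -3.136]
force: [2.9, -0.6, -1.0]
width: 0.0179
```

```bash
python3 -m handwheel '[[-0.4,0,0,0],[-0.4,0,0,0],[-0.4,0,0,0],[-0.4,0,0,0],[-0.4,0,0,0]]'
```

```text
t: 20.65
eef_pos: [0.5059, 0.0371, 0.2033]
ee_rot: [3.142, 0.0, -3.136]
force: [3.3, -2.6, -1.5]
width: 0.0178
```

```bash
python3 - <<'E'
from h import *
f=grab('scene'); st=arm.get_state(); print(st['eef_pos'],st['ee_rot'],st['force'])
cv2.imwrite('pics/s5.png',cv2.resize(f['image'][120:320,200:400],None,fx=3,fy=3,interpolation=2)[:,:,::-1])
E
```

```text
[0.5052191  0.03697944 0.20320318] [-3.14151072e+00 -6.87503185e-04 -3.13605362e+00] [ 1.1091709  -1.57985874 -0.29369567]
```

View pics/s5.png

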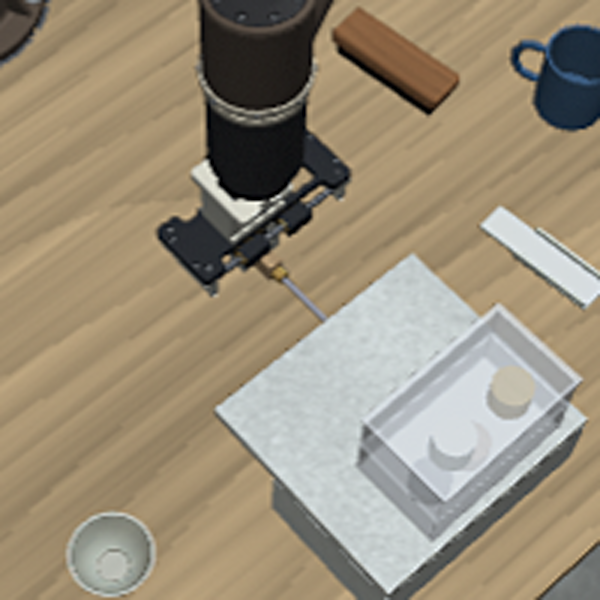

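The hook shank runs straight in under the ledge at (325,318) in the crop, and the tray follows with a pull of about 3 N. Drawing on to about 0.09.

```bash
python3 -m handwheel '[[-0.4,0,0,0],[-0.4,0,0,0],[-0.4,0,0,0],[-0.4,0,0,0],[-0.4,0,0,0],[-0.4,0,0,0],[-0.3,0,0,0],[0,0,0,0]]'
python3 - <<'E'
from h import *
for n,(r,c) in {'scene':((160,300),(220,360)),'top':((130,270),(200,340))}.items():
    f=grab(n); 
    a=cv2.resize(f['image'][r[0]:r[1],c[0]:c[1]],None,fx=4,fy=4,interpolation=2);cv2.imwrite('pics/%s6.png'%n,a[:,:,::-1])
E
```

```text
t: 21.5
eef_pos: [0.4786, 0.037, 0.2032]
ee_rot: [-3.141, -0.001, -3.136]
force: [1.6, -1.1, 0.2]
width: 0.0177
```

View pics/scene6.png

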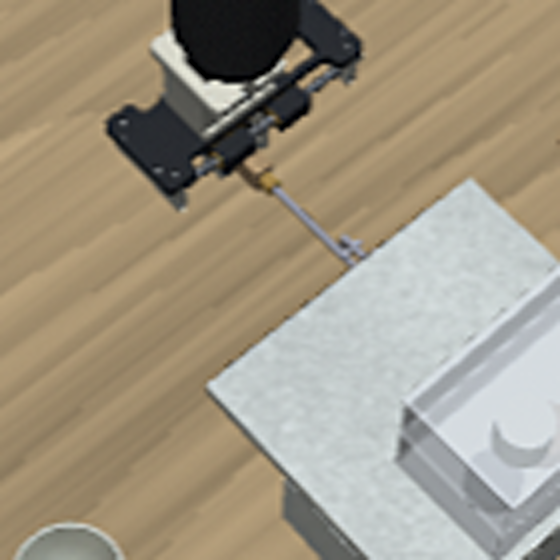

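View pics/top6.png

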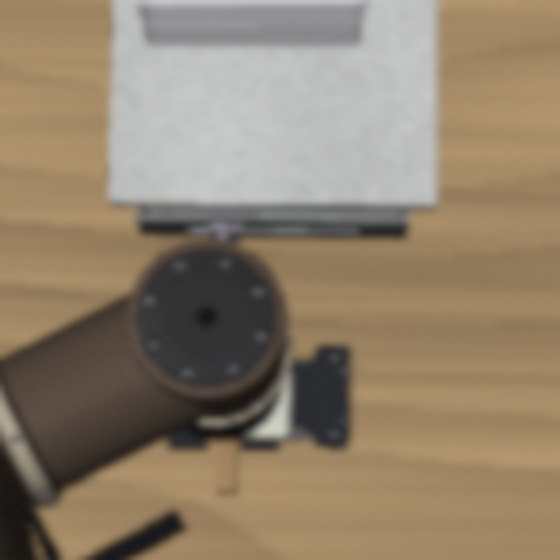

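```bash
python3 - <<'E'
from h import *
t=load('top');s=load('scene')
T=lambda x,y:(200+x/4-.375,130+y/4-.375)
print('ledge',onplane(t,[T(270,204)],.094).round(4))
for r in(214,222,235): print(r,[onplane(t,[T(270,r)],z).round(4).tolist()[0] for z in(.07,.008)])
print('tray sides',onplane(t,[T(140,222),T(408,222)],.07).round(4).tolist())
S=lambda x,y:(220+x/4-.375,160+y/4-.375)
print('loop outer, top',onplane(s,[S(340,244),S(352,238),S(352,262)],.053).round(4).tolist())
E
```

```text
ledge [[0.6352 0.0047 0.094 ]]
214 [[0.6326, 0.0048, 0.07], [0.6467, 0.0055, 0.008]]
222 [[0.626, 0.0047, 0.07], [0.6399, 0.0054, 0.008]]
235 [[0.6154, 0.0044, 0.07], [0.6289, 0.0052, 0.008]]
tray sides [[0.6241, 0.1085, 0.07], [0.628, -0.1057, 0.07]]
loop outer, top [[0.5993, 0.0368, 0.053], [0.6014, 0.0472, 0.053], [0.6166, 0.0334, 0.053]]
```

The top view shows the tray front out past the ledge (crop row 222 → x≈0.627, so drawn out ≈0.089), and the loop is in the open. Unhooking: forward 6 mm, then sideways.

```bash
python3 -m handwheel '[[0.3,0,0,0],[0.3,0,0,0],[0,0,0,0]]'
```

```text
t: 21.9
eef_pos: [0.4856, 0.0371, 0.203]
ee_rot: [-3.141, -0.0, -3.136]
force: [1.0, -0.9, -2.3]
width: 0.0182
```

```bash
python3 -m handwheel '[[0,-0.4,0,0],[0,-0.4,0,0],[0,-0.4,0,0],[0,0,0,0]]'
```

```text
t: 22.3
eef_pos: [0.4851, 0.0246, 0.2033]
ee_rot: [3.142, -0.0, -3.136]
force: [-0.2, -0.0, -1.4]
width: 0.0177
```

```bash
python3 -m handwheel '[[0,-0.5,0,0],[0,-0.5,0,0],[0,-0.5,0,0],[0,-0.8,0,0],[0,-0.8,0,0],[0,0,0,0]]'
```

```text
t: 22.9
eef_pos: [0.485, -0.0069, 0.2032]
ee_rot: [-3.141, -0.0, -3.137]
force: [0.3, -1.4, -1.6]
width: 0.0174
```

```bash
python3 - <<'E'
from h import *
f=grab('scene'); st=arm.get_state(); print(st['eef_pos'],st['ee_rot'],st['force'])
cv2.imwrite('pics/s7.png',cv2.resize(f['image'][160:300,220:360],None,fx=4,fy=4,interpolation=2)[:,:,::-1])
E
```

```text
[ 0.48516613 -0.00650605  0.20324374] [-3.14153671e+00 -9.41309519e-05 -3.13685670e+00] [-0.14831395  0.44995183 -1.25833523]
```

View pics/s7.png

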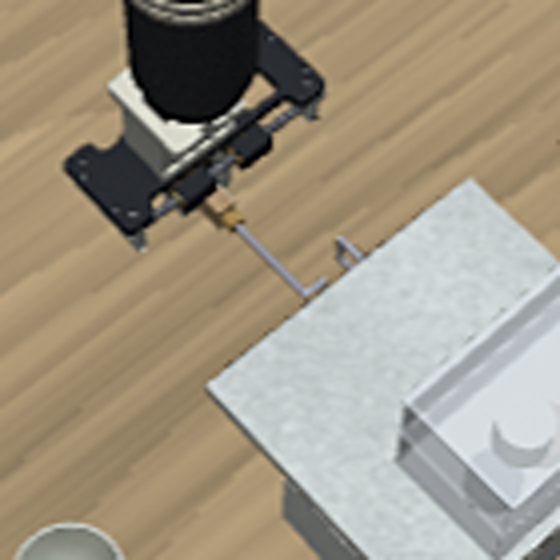

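The bill (tip at (323,280)) is clear of the loop at (345,245), which stays out in front of the ledge. Backing away to the open table on the right.

```bash
python3 -m handwheel '[[-1.5,0,0,0],[-1.5,0,0.5,0],[-1.5,0,2,0],[0,-3.2,2,0],[0,-3.2,0,0],[0,-3.2,0,0],[0,-3.2,0,0],[0,-3.2,0,0],[0,-3.3,0,0],[0,0,-1.5,0],[0,0,-1.5,0],[0,0,-1.5,0],[0,0,-0.8,0],[0,0,0,0]]'
```

```text
t: 24.35
eef_pos: [0.4396, -0.1986, 0.1946]
ee_rot: [3.141, -0.002, -3.136]
force: [-1.0, -0.3, -1.4]
width: 0.0176
```

```bash
python3 -m handwheel '[[0,0,-0.4,0],[0,0,-0.3,0],[0,0,0,0]]'; python3 - <<'E'
from h import *
f=grab('scene'); st=arm.get_state(); print(st['eef_pos'],st['ee_rot'],st['force'])
cv2.imwrite('pics/s8.png',cv2.resize(f['image'][150:320,110:310],None,fx=3.5,fy=3.5,interpolation=2)[:,:,::-1])
E
```

```text
t: 24.65
eef_pos: [0.4402, -0.1988, 0.1883]
ee_rot: [3.142, 0.0, -3.136]
force: [-0.2, -0.3, -0.7]
width: 0.0181
[ 0.44030586 -0.19878446  0.1884446 ] [-3.14157425e+00  2.70084099e-04 -3.13562611e+00] [-0.69940826  0.47976571 -0.85750061]
```

View pics/s8.png

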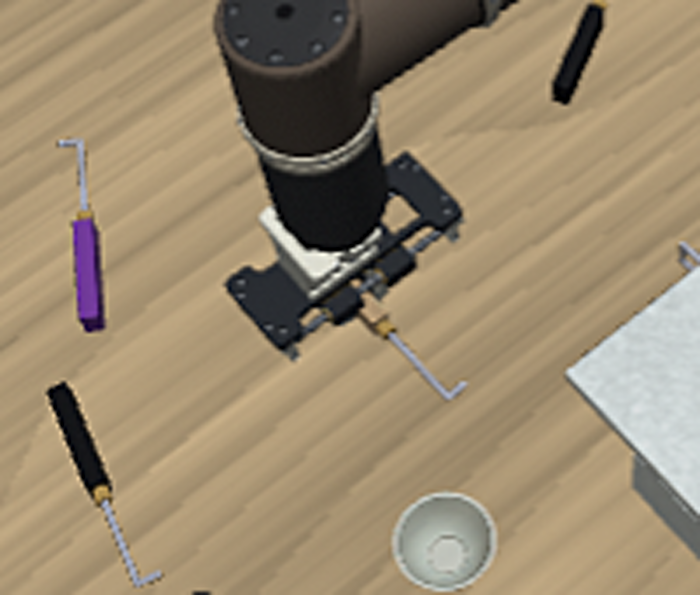

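The hook is over clear table, its bill at (455,390) in the crop and nothing near it. Lowering the last 6 mm slowly.

```bash
python3 -m handwheel '[[0,0,-0.2,0],[0,0,-0.2,0],[0,0,0,0]]'
```

```text
t: 25.0
eef_pos: [0.4401, -0.1988, 0.1841]
ee_rot: [3.142, -0.0, -3.136]
force: [-0.1, 0.4, -1.4]
width: 0.0176
```

```bash
python3 -m handwheel '[[0,0,-0.1,0],[0,0,0,0]]'
```

```text
t: 25.2
eef_pos: [0.4402, -0.1989, 0.1832]
ee_rot: [3.142, -0.0, -3.136]
force: [-0.5, 0.3, -1.8]
width: 0.0179
```

```bash
python3 -m handwheel '[[0,0,-0.05,0],[0,0,0,0]]'
```

```text
t: 25.4
eef_pos: [0.4402, -0.1989, 0.1827]
ee_rot: [-3.142, -0.0, -3.136]
force: [0.4, -0.4, -0.6]
width: 0.0178
```

```bash
python3 -m handwheel '[[0,0,-0.05,0],[0,0,0,0]]'
```

```text
t: 25.6
eef_pos: [0.4403, -0.1989, 0.1826]
ee_rot: [-3.142, 0.0, -3.136]
force: [-2.8, 0.5, 4.9]
width: 0.0176
```

```bash
python3 -m handwheel '[[0,0,-0.05,0],[0,0,0,0]]'
```

```text
t: 25.8
eef_pos: [0.4402, -0.1989, 0.1826]
ee_rot: [-3.141, 0.0, -3.136]
force: [-3.6, 1.5, 12.6]
width: 0.018
```

The underside is on the table at the same TCP height as at the grasp. I relieve the pressure, open and rise.

```bash
python3 -m handwheel '[[0,0,0.07,0],[0,0,0,0]]'; python3 -m handwheel '[[0,0,0,0],[0,0,0,0],[0,0,0,0],[0,0,0,0],[0,0,0,0],[0,0,0,0],[0,0,0,0],[0,0,0,0]]' 0
```

```text
t: 26.0
eef_pos: [0.4403, -0.1989, 0.1826]
ee_rot: [-3.142, 0.0, -3.136]
force: [-1.4, 0.6, 5.0]
width: 0.0179
t: 26.8
eef_pos: [0.4402, -0.1989, 0.1825]
ee_rot: [-3.142, 0.0, -3.136]
force: [0.5, 0.5, 0.1]
width: 0.0763
```

```bash
python3 -m handwheel '[[0,0,1,0],[0,0,2,0],[0,0,3,0],[0,0,4,0],[0,0,4,0],[0,0,4,0],[-2,-4,2,0],[-2,-4,0,0],[0,-4,0,0],[0,-4,0,0],[0,-4,0,0],[0,-4,0,0],[0,0,0,0],[0,0,0,0]]'
python3 - <<'E'
from h import *
for n in('scene','top'):
    f=grab(n); cv2.imwrite('pics/%s9.png'%n,f['image'][:,:,::-1])
E
```

```text
t: 28.2
eef_pos: [0.3996, -0.4396, 0.3824]
ee_rot: [3.141, -0.001, -3.138]
force: [0.7, 0.0, -0.1]
width: 0.0873
```

View pics/scene9.png

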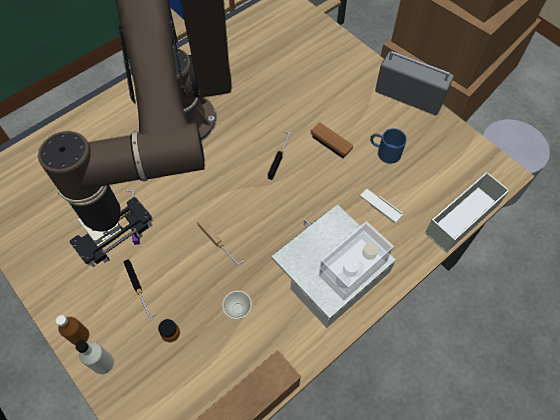

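View pics/top9.png

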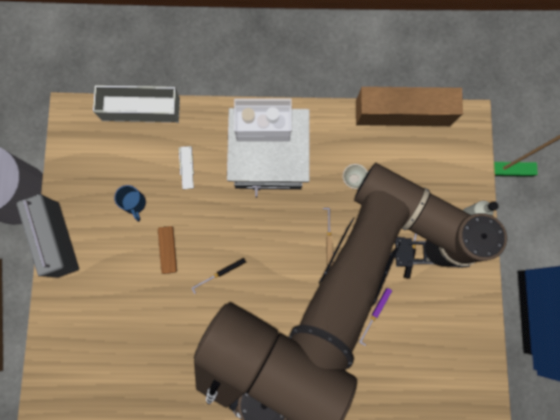

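Scene view: the hook lies flat and free at (198,222)–(242,265), and the bystanders are where they were. Top view: the tray front and loop show at (256,190), below the shelf edge. One last measurement.

```bash
python3 - <<'E'
from h import *
t=load('top')['image'];s=load('scene')['image']
w=np.zeros((400,800,3),np.uint8)
w[:,:400]=cv2.resize(t[165:215,220:270],None,fx=8,fy=8,interpolation=2)
w[:,400:]=cv2.resize(s[195:275,190:270],None,fx=5,fy=5,interpolation=2)
cv2.imwrite('pics/fin.png',w[:,:,::-1])
T=load('top')
for r in range(182,192): print(r,t[r,290].tolist(),onplane(T,[(290,r)],.07).round(4).tolist()[0][0],end=' | ')
E
```

```text
182 [113, 114, 113] 0.6376 | 183 [120, 121, 123] 0.6343 | 184 [117, 119, 120] 0.631 | 185 [98, 100, 101] 0.6277 | 186 [70, 71, 72] 0.6245 | 187 [56, 57, 57] 0.6212 | 188 [66, 61, 56] 0.6179 | 189 [103, 89, 70] 0.6147 | 190 [142, 119, 89] 0.6114 | 191 [158, 133, 98] 0.6081 |
```

View pics/fin.png

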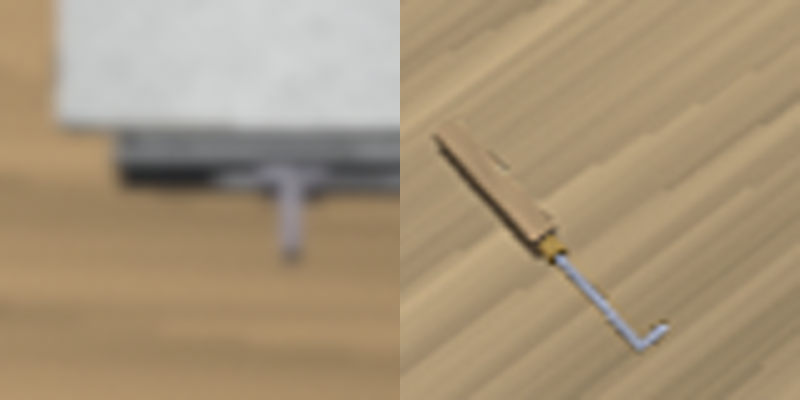

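The crop shows the clip at (285,175) and the whole loop (290,190–255) in the open, in front of the tray's front. That front stands at x≈0.626, about 10 mm out from the ledge, and the hook lies flat. Handing in.

```bash
python3 -c "
from station import arm
print(arm.job_done())"
```

```text
the job is handed in; nothing more can be done
None
```

The tray is drawn out with the boot hook, and the hook lies flat on the open table. I handed the job in at about 28 s of the 67 s allowed; no verdict was reported.

- **Hook:** I took the wooden-handled hook near its balance point and turned it to the shelf's direction.
- **Feeling:** Under the ledge I touched the tray's front with about 3 N, backed off 14 mm, and swept to the left in 5 mm steps. The loop was met about 40 mm left of the middle, at about 3 N sideways.
- **Drawing out:** The pull was about 3 N, and the tray stopped at about 0.09 m drawn out. I then moved the hook forward and sideways out of the loop.
- **Laying down:** I set the hook at about (0.44, −0.20), with 12.6 N on the wrist at touchdown, which I eased to 5 N before opening the fingers.

**Last checks:** Both cameras show the whole loop in the open, with the tray's front about 10 mm past the ledge. The hook is flat and clear of the tray, shelf and ramekin. The bystanders looked unmoved by eye; the arm hid the cream jar from the top camera.

**Less certain:** A sideways force of 1 to 2.6 N stayed on the loop during most of the draw even after I eased the hook off 3 mm. The force readings carried about 1 N of noise throughout. No reading on the tray was above 3.3 N, but I only had readings at the end of each move.

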